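# Hang the ledge on the stand's screw

### The job

Hang the small steel ledge with the keyhole on the screw of the grey upright stand: pass the wide hole over the screw head, with the shelf towards you, then slide the ledge down until the screw sits at the top of the narrow slot, and let go so that it hangs there upright. Leave the similar ledge with the plain round hole standing where it is.

Things in the scene. Friction and masses are not known exactly. Their poses are not given: they have to be found in the camera images.
- keyhole_ledge: the ledge to hang: L of 5 mm steel sheet, 100 mm wide, 0.35 kg; upright back plate 125 mm high with a keyhole, a shelf from its foot reaching 75 mm to -x (14 mm lip), a tab with a grip on top, 172 mm in all. Origin: underside, mid-width, mid-thickness of the back plate; z up, x the plate's normal pointing back, y its width.
- ledge_grip (a point): middle of that ledge's grip, a black plastic block on the tab above the back plate: 12 mm thick along the ledge's x (pinch this way, from above), 48 mm wide, 34 mm high. This point lies 155 mm above the ledge's underside, 17 mm below the grip's top. Axes as the ledge's.
- wide_hole (a point): centre of the wide round hole of the keyhole, 50 mm across, 68 mm above the ledge's underside, mid-thickness; it narrows upwards into the slot. Axes as the ledge's.
- slot_end (a point): point of the keyhole where the screw's axis lies once the ledge hangs: 104 mm above the ledge's underside (36 mm above wide_hole), 5 mm below the round top of the 18 mm wide slot, mid-thickness. Axes as the ledge's.
- screw_neck (a point): middle of the screw's neck, 134 mm above the bench. Fixed grey panel, 130 mm wide, top at 150 mm; the screw sticks out level from its front: neck 10 mm thick, 12 mm long, then head 30 mm across, 6 mm thick. Point is 6 mm from panel and from head. x points into the panel (yaw up to 17 degrees), z up. The ledge hangs with its x along this x, underside 30 mm up, grip clear above the panel.
- round_hole_ledge: bystander: a second ledge of the same outline and size, whose back plate has only a plain round hole 20 mm across, 75 mm up, too small for the screw head. Origin: underside, mid-width, mid-thickness of the back plate; z up, x the plate's normal pointing back, y its width.
There are look-alikes about, which are no part of the job. Leave any orange look-alike of the keyhole_ledge alone.

How it is judged:
At the end, for the whole second after the job is handed in: The keyhole ledge hangs at rest on the screw: the screw's neck is at the top of the narrow slot, behind the head (slot_end within 10 mm of screw_neck), the ledge upright within 10 degrees and its back plate parallel to the panel within 11 degrees (distance between slot_end and screw_neck below 0.01 m and angle between keyhole_ledge's own z axis and vertical below 0.17 rad and angle between the x axis of keyhole_ledge and the x axis of screw_neck, either way round below 0.2 rad and linear speed of keyhole_ledge below 0.02 m/s); the robot touches nothing.
It fails at once if the ledge with the plain round hole is moved by more than 30 mm (distance of round_hole_ledge from where it was at the start of the episode above 0.03 m).
It also fails if it takes over 35 s, if anything falls off the work surface, if the arm or the gripper's body presses on something with over 40 N, if the wrist force passes 120 N, or if a joint passes its speed limit or range.

### The arm

A 6-joint arm with a two-finger parallel gripper is mounted at the origin on a cart in front of the work surface, level with it; the furniture and walls round the work are solid. World frame = base frame: x ahead of the robot, y to its left, z up, the work surface at z = 0. Lengths are in m, angles in rad, forces in N, time in s.
With the tool pointing down it reaches from about 0.375 to 0.975 m from the base axis. Payload 3.8 kg.
Tool frame: the origin (TCP) lies between the finger pads; the fingertips stand 22 mm ahead of it and the grasp point (between the pads) lies 3 mm ahead of it (env.nose_length is the z of the fingertips in the tool frame, in m); z points along the fingers, y is the line along which they close (so a half turn about z gives the same grasp; the last joint's range is limited). The gripper opens to 88 mm and grips with 3 to 60 N. Pads are 18 mm wide; open, the fingers measure 123 mm over their backs; the gripper's body (75 mm by 187 mm) begins 45 mm behind the grasp point.
Start: joints at [1.292, 0.264, 1.604, -0, 1.274, -0.037], TCP at [0.162, 0.655, 0.239] pointing down, gripper open.
Joint ranges: [-2.63, 2.63], [-0.94, 2.18], [0.31, 2.57], [-1.31, 4.45], [0, 2.66], [-2.55, 2.55]. Speed limits (rad/s): [2.57, 2.57, 3.14, 3.14, 3.14, 3.14].

### API

Orientations are given as a rotation vector (axis times angle).
In Python, from rig import env, vision gives the robot as it stands. The module is installed in compiled form; this text tells all that it offers.
- The arm moves only by the tool move_arm, never from a script. Its argument "deltas" is a list that holds one entry, the list of rows, each a list of 7 numbers: the shift along the tool's x, y, z in mm, then the turn, a rotation vector about the tool's x, y, z in rad, then the opening, from -1 (shut) to 1 (fully open), so that 0 is half open. In form: [[[dx, dy, dz, wx, wy, wz, gripper], ...]]. A call has 1 to 8 rows; each row shifts and turns the commanded pose from where the row before left it, along the tool's axes as they then stand; what a row does not reach is not made up. A row lasts 1/8 s, in which the tool goes at most 62.5 mm and 10.7 degrees, less where a joint would pass 70% of its speed; a pose out of reach is approached as far as the arm can. A call is refused whole if a number of a shift passes 62.5 or a number of a turn 0.188, either way. A call with a gripper value outside its range is refused whole. The fingers move at their own pace and stop on an object; the grip force is fixed at half the most. Time passes only in rows, so rows that do not move let the fingers close. It gives the time, the measured TCP pose, the force, the opening and the grip force at its end, in the units of the state.
- env.get_state(): the state, without advancing time (a new reading comes with each control period).
- vision.capture(name): name is "scene" or "top" or "wrist"; returns a dict with "image" (384x512x3 uint8, blue, green, red), "fovy" (degrees; the focal length in pixels is half the picture's height over the tangent of half this angle, whatever the lens; pixels are square), "cx", "cy" (the principal point, pixels), "extrinsics" (4x4, takes a point from camera to world coordinates); the wrist camera has in their place "T_tool_cam" (4x4, takes a point from camera to tool coordinates, whose origin is the TCP and whose axes are the flange's). Camera axes: x right, y up, looking along -z (the intrinsics and any distortion apply to the point x, -y, -z); pixel columns grow to the right and rows downward; lengths in m; the calibration is good to about 2 mm. A picture is of the moment at which its call begins: read the wrist's pose just before it. There is no depth.
- env.hand_in(): hands the job in; it is judged then, once.
The state is a dict: "time_s": time; "joint_positions": joint angles; "qd": joint speeds; "effort": joint torques, N m; "eef_pos": TCP position; "orientation": TCP orientation; "ft_force": force on the tool from outside, world axes, zero at the start; "torque": the same for the moment, N m; "width": opening from 0.0 (shut) to 1.0 (fully open); "finger_force": force on a finger pad.
Only numpy, scipy, OpenCV 4.12 (cv2) and the standard library are available. Lean on these libraries where they do the work, as an engineer would, in place of code of your own. Each camera call takes 0.05 s, during which the arm holds its last target. There are 200 camera calls.

## Working session

There is one attempt and no reset: what is moved stays moved. The work goes in short steps, Python scripts to look and compute and a tool call to move; the robot and the scene stay as the last step left them, time stands still between calls to the robot, and variables do not carry over. Pictures are saved under pics/ and viewed, at most 10 in all, crops included, and the job is handed in when it is done.

Besides the shell and the picture viewer there is one more tool, called after "Request:" by a JSON object that holds its "name" and its "arguments", one argument or row to a line. move_arm: Moves the arm, as the interface text tells. Its arguments: {"type":"object","properties":{"deltas":{"type":"array","items":{"type":"array","items":{"type":"array","items":{"type":"number"}}}}},"required":["deltas"]}

```bash
mkdir -p pics; ls; python3 - <<'E'
from rig import env, vision
import cv2,numpy as np
s=env.get_state();print(s)
for n in ["scene","top","wrist"]:
    c=vision.capture(n);cv2.imwrite(f"pics/{n}0.png",c["image"]);np.save(f"{n}0.npy",{k:v for k,v in c.items() if k!="image"},allow_pickle=True)
    print(n,{k:v for k,v in c.items() if k!="image"})
a=cv2.imread("pics/scene0.png");cv2.imwrite("pics/scene0b.png",cv2.resize(a,(800,600),interpolation=cv2.INTER_CUBIC))
a=cv2.imread("pics/top0.png");cv2.imwrite("pics/top0b.png",cv2.resize(a,(800,600),interpolation=cv2.INTER_CUBIC))
E
```

```text
pics
{'time_s': 0.0, 'joint_positions': array([ 1.29210735e+00,  2.64768265e-01,  1.60536080e+00, -1.58030244e-05,
        1.27369644e+00, -3.68797134e-02]), 'qd': array([ 3.68918401e-05, -5.74641073e-04, -1.62300619e-04, -1.13564981e-03,
       -1.62096039e-03,  3.39530620e-04]), 'effort': array([ 3.39396247e-04, -5.02078915e+01, -3.56890368e+01,  7.28147244e-02,
        2.89718265e-02, -1.57850718e-04]), 'eef_pos': array([0.1614346 , 0.65468487, 0.23808495]), 'orientation': array([-0.3788604 , -3.11832432,  0.00346714]), 'ft_force': array([ 0.51692538,  1.04313254, -0.52483834]), 'torque': array([-0.00957032,  0.00261224, -0.01279977]), 'finger_force': 0.0, 'width': 0.9996592246985082}
scene {'fovy': 53.707622225857705, 'cx': 257.7194568636165, 'cy': 192.12773886174668, 'extrinsics': array([[ 0.52238191,  0.58674762, -0.61874419, -0.01581059],
       [-0.85256983,  0.34615602, -0.39153633, -0.3672014 ],
       [-0.01555098,  0.73205412,  0.68106896,  0.72157847],
       [ 0.        ,  0.        ,  0.        ,  1.        ]])}
top {'fovy': 43.806673231930446, 'cx': 255.73600911983823, 'cy': 187.625227833938, 'extrinsics': array([[-0.0050144 ,  0.98220333, -0.18775377,  0.28728794],
       [-0.99995999, -0.00631588, -0.00633428, -0.01873402],
       [-0.00740738,  0.1877145 ,  0.9821957 ,  1.41444345],
       [ 0.        ,  0.        ,  0.        ,  1.        ]])}
wrist {'fovy': 68.98047431490066, 'cx': 259.25751025836604, 'cy': 189.61124122386374, 'T_tool_cam': array([[-1.10577238e-04,  9.52836599e-01,  3.03483779e-01,
         7.89914295e-02],
       [ 9.99999381e-01, -2.30705903e-04,  1.08869805e-03,
         4.94236078e-04],
       [ 1.10736684e-03,  3.03483712e-01, -9.52835983e-01,
        -1.45184646e-01],
       [ 0.00000000e+00,  0.00000000e+00,  0.00000000e+00,
         1.00000000e+00]])}
```

View pics/scene0b.png

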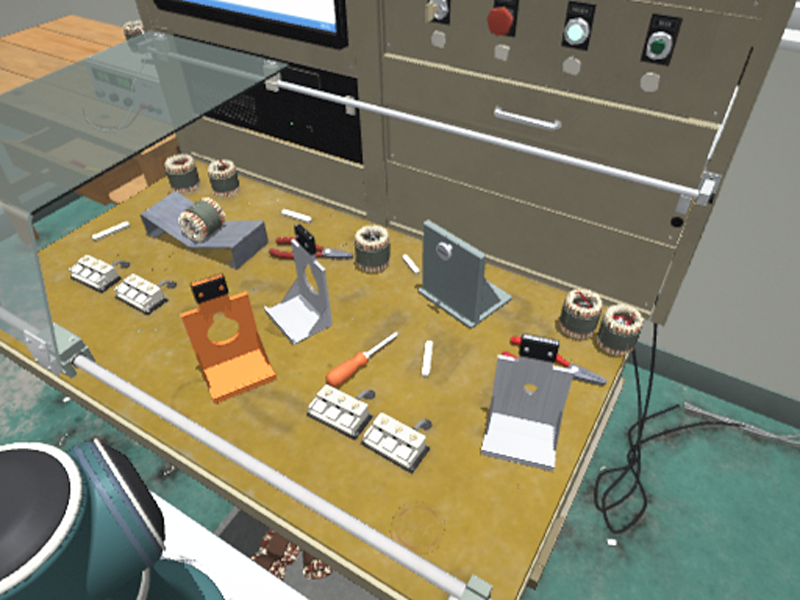

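View pics/top0b.png

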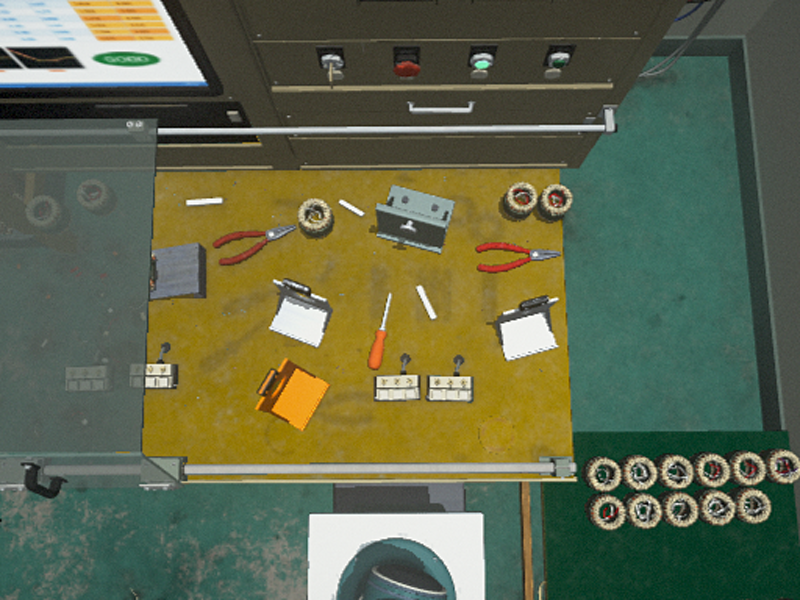

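The scene shows the keyhole ledge (silver) at about (305,285), the screw stand at (460,270), and the round-hole ledge at (525,410) with the orange look-alike at (230,340). I'll enlarge the relevant parts for measuring.

```bash
python3 - <<'E'
import cv2,numpy as np
s=cv2.imread("pics/scene0.png");t=cv2.imread("pics/top0.png")
def crop(a,x,y):  # 80x60 at x5
    c=cv2.resize(a[y:y+60,x:x+80],(400,300),interpolation=cv2.INTER_CUBIC)
    for i in range(0,80,10):
        cv2.putText(c,str(x+i),(i*5,8),0,.3,(255,0,255),1);c[::4,i*5]=(255,0,255)
    for i in range(0,60,10):
        cv2.putText(c,str(y+i),(0,i*5+4),0,.3,(255,0,255),1);c[i*5,::4]=(255,0,255)
    return c
cv2.imwrite("pics/m1.png",np.vstack([np.hstack([crop(s,150,140),crop(s,255,138)]),np.hstack([crop(t,155,170),crop(t,225,110)])]))
E
```

```text
(no output)
```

View pics/m1.png

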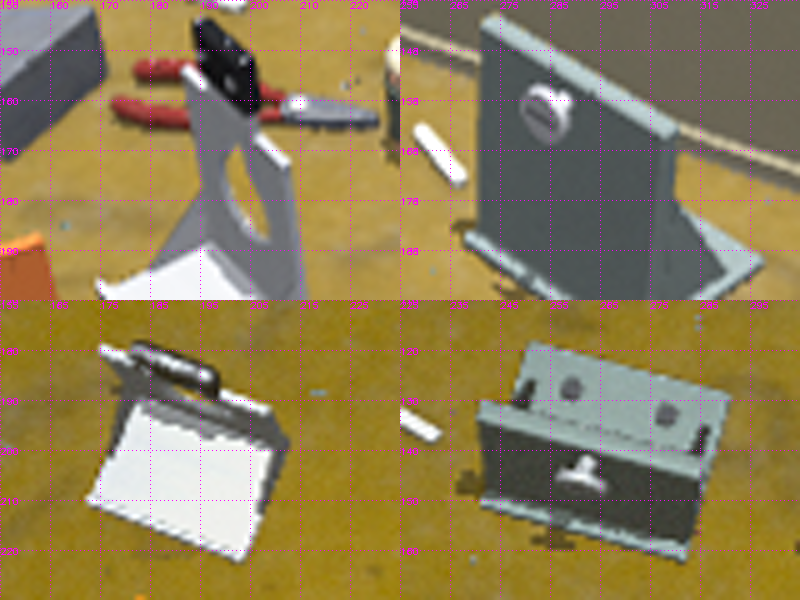

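View pics/wrist0.png

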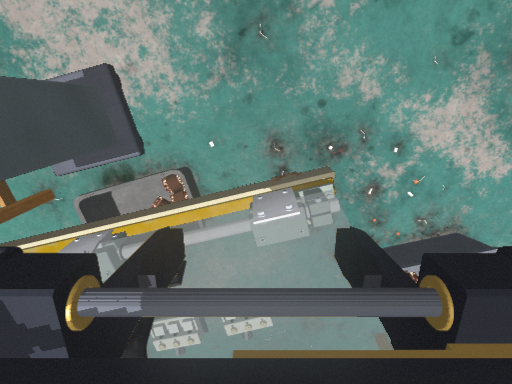

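The crops show the ledge's plate top corners, shelf corners and grip, and the panel's top corners and screw head. I'll fit the poses from these, and triangulate the rods and glass too.

```bash
cat > h.py <<'E'
import numpy as np
from scipy.optimize import least_squares
C={n:np.load(n+"0.npy",allow_pickle=True).item() for n in ["scene","top","wrist"]}
def proj(n,P,E=None):
    c=C[n];E=c["extrinsics"] if E is None else E
    p=(np.atleast_2d(P)-E[:3,3])@E[:3,:3];f=192/np.tan(np.radians(c["fovy"]/2))
    return np.c_[c["cx"]-f*p[:,0]/p[:,2],c["cy"]+f*p[:,1]/p[:,2]]
def tri(s,t):
    return least_squares(lambda P:np.r_[proj("scene",P)[0]-s,proj("top",P)[0]-t],[.5,0,.1])
def pose(q,P,z=0):
    c,s=np.cos(q[2]),np.sin(q[2]);P=np.atleast_2d(P)
    return P@np.array([[c,s,0],[-s,c,0],[0,0,1]])+[q[0],q[1],z]
E
cat > fit.py <<'E'
from h import *
k=.64
for nm,s,t in [("frontR",(470,585),(562,467)),("frontL",(65,358),(168,468)),("backR",(708,185),(610,118)),("backL",(272,80),(135,125))]:
    r=tri(np.array(s)*k,np.array(t)*k);print(nm,r.x.round(3),r.fun.round(1))
cr=lambda x0,y0,ox,oy:(lambda u,v:(x0+(u-ox+.5)/5-.5,y0+(v-oy+.5)/5-.5))
a,b,c,d=cr(150,140,0,0),cr(255,138,400,0),cr(155,170,0,300),cr(225,110,400,300)
def fit(obs,q0,z):
    f=lambda q:np.concatenate([(proj(n,pose(q,P,z))[0]-uv) for n,P,uv in obs])
    r=least_squares(f,q0,loss="soft_l1");print(r.x.round(4));
    for (n,P,uv),e in zip(obs,f(r.x).reshape(-1,2)):print("  ",n,P,e.round(1))
    return r.x
print("ledge")
fit([("scene",(0,.05,.125),a(192,70)),("scene",(0,-.05,.125),a(284,158)),
("top",(0,.05,.125),c(103,350)),("top",(0,-.05,.125),c(268,411)),("top",(-.075,.05,.005),c(88,502)),("top",(-.075,-.05,.005),c(241,561)),
("scene",(0,0,.172),a(228,52)),("top",(0,0,.172),c(178,365))],[.55,.15,0],0)
print("screw")
fit([("scene",(.006,.065,.016),b(482,22)),("scene",(.006,-.065,.016),b(664,137)),("top",(.006,.065,.016),d(480,414)),("top",(.006,-.065,.016),d(699,477)),
("scene",(-.012,0,0),b(543,118)),("top",(-.012,0,0),d(580,487))],[.75,-.05,0],.134)
E
python3 fit.py
```

```text
frontR [ 0.231 -0.289  0.08 ] [ 0.7 -0.1 -1.   0.8]
frontL [0.23  0.411 0.034] [ 0.8 -0.2 -0.5  1. ]
backR [ 0.789 -0.352  0.283] [ 0.2 -0.  -0.2  0.1]
backL [0.788 0.421 0.27 ] [ 0.3 -0.1 -0.2  0.2]
ledge
[ 0.5408  0.165  -0.3886]
   scene (0, 0.05, 0.125) [-0.5 -0.3]
   scene (0, -0.05, 0.125) [0.7 1.8]
   top (0, 0.05, 0.125) [ 0.2 -0.7]
   top (0, -0.05, 0.125) [0.5 0.4]
   top (-0.075, 0.05, 0.005) [ 0. -0.]
   top (-0.075, -0.05, 0.005) [0.3 0.7]
   scene (0, 0, 0.172) [-0.6 -2.3]
   top (0, 0, 0.172) [-0.6 -0.5]
screw
[ 0.659  -0.028  -0.3022]
   scene (0.006, 0.065, 0.016) [-0.1 -0.4]
   scene (0.006, -0.065, 0.016) [0.3 0. ]
   top (0.006, 0.065, 0.016) [-0.7  0.1]
   top (0.006, -0.065, 0.016) [0.8 0.7]
   scene (-0.012, 0, 0) [-0.  -0.3]
   top (-0.012, 0, 0) [-0.  -0.3]
```

```bash
cat > plan.py <<'E'
import sys,json
from h import *
from scipy.spatial.transform import Rotation as R
def plan(p,Rm,tgt,Rt,n,g,dec=1):
    p=np.array(p,float);rows=[]
    for i in range(n):
        d=Rm.T@(np.array(tgt)-p)/(n-i); w=R.from_matrix(Rm.T@Rt).as_rotvec()/(n-i)
        d=d.round(3 if dec==0 else 4);w=w.round(3)
        p=p+Rm@d;Rm=Rm@R.from_rotvec(w).as_matrix()
        rows.append([float(x) for x in (d*1000).round(1)]+[float(x) for x in w]+[g])
    print(json.dumps(rows));return p,Rm
def down(a): # tool y at azimuth a, z down
    y=np.array([np.cos(a),np.sin(a),0]);z=np.array([0,0,-1.]);return np.c_[np.cross(y,z),y,z]
E
python3 - <<'E'
from plan import *
from rig import env
s=env.get_state()
for z in (.2,.25,.3,.35):print(z,proj("scene",(.23,.42,z))/.64)
p,Rm=s["eef_pos"],R.from_rotvec(s["orientation"]).as_matrix()
p,Rm=plan(p,Rm,p+[0,0,.24],down(1.255),5,1)
plan(p,Rm,[.50,.165,.45],down(-.389),16,1,0)
E
```

```text
0.2 [[ 14.26514457 274.84399807]]
0.25 [[ -3.24987702 245.98740011]]
0.3 [[-22.36088011 214.50136798]]
0.35 [[-43.29641815 180.00935201]]
[[0.0, -0.1, -48.0, -0.0, 0.0, 0.015, 1], [0.0, -0.1, -48.0, -0.0, 0.0, 0.015, 1], [-0.0, -0.1, -48.0, -0.001, 0.0, 0.015, 1], [-0.0, -0.0, -48.0, -0.0, 0.0, 0.015, 1], [-0.0, -0.0, -48.0, -0.001, 0.0, 0.014, 1]]
[[-30.0, -23.0, 2.0, 0.0, -0.0, 0.103, 1], [-32.0, -19.0, 2.0, 0.0, -0.0, 0.103, 1], [-34.0, -16.0, 2.0, 0.0, -0.0, 0.103, 1], [-35.0, -12.0, 2.0, 0.0, -0.0, 0.103, 1], [-36.0, -9.0, 2.0, 0.0, -0.0, 0.103, 1], [-37.0, -5.0, 2.0, 0.0, -0.0, 0.103, 1], [-37.0, -1.0, 2.0, 0.0, -0.0, 0.103, 1], [-37.0, 3.0, 2.0, 0.0, -0.0, 0.103, 1], [-37.0, 6.0, 2.0, 0.0, -0.0, 0.103, 1], [-36.0, 10.0, 1.0, 0.0, -0.0, 0.102, 1], [-34.0, 14.0, 2.0, 0.0, -0.0, 0.103, 1], [-33.0, 17.0, 1.0, 0.0, -0.0, 0.102, 1], [-31.0, 20.0, 2.0, 0.0, -0.0, 0.103, 1], [-29.0, 24.0, 1.0, 0.0, -0.0, 0.102, 1], [-26.0, 26.0, 2.0, 0.0, -0.0, 0.103, 1], [-24.0, 29.0, 1.0, 0.0, -0.0, 0.102, 1]]
```

Request:
{"name": "move_arm", "arguments": {
  "deltas": [
    [[0,0,-48,0,0,0.015,1],[0,0,-48,0,0,0.015,1],[0,0,-48,0,0,0.015,1],[0,0,-48,0,0,0.015,1],[0,0,-48,0,0,0.014,1]]
  ]
}}

```text
time_s: 0.78
eef_pos: [0.1615, 0.6551, 0.4805]
orientation: [-0.495, -3.102, 0.001]
ft_force: [0.4, 0.6, 0.8]
width: 0.999
finger_force: 0.0
```

Request:
{"name": "move_arm", "arguments": {
  "deltas": [
    [[-30,-23,2,0,0,0.103,1],[-32,-19,2,0,0,0.103,1],[-34,-16,2,0,0,0.103,1],[-35,-12,2,0,0,0.103,1],[-36,-9,2,0,0,0.103,1],[-37,-5,2,0,0,0.103,1],[-37,-1,2,0,0,0.103,1],[-37,3,2,0,0,0.103,1]]
  ]
}}

```text
time_s: 1.78
eef_pos: [0.3326, 0.4096, 0.463]
orientation: [-1.699, -2.642, 0.001]
ft_force: [-0.4, 0.2, 0.3]
width: 1.0
finger_force: 0.0
```

Request:
{"name": "move_arm", "arguments": {
  "deltas": [
    [[-37,6,2,0,0,0.103,1],[-36,10,1,0,0,0.102,1],[-34,14,2,0,0,0.103,1],[-33,17,1,0,0,0.102,1],[-31,20,2,0,0,0.103,1],[-29,24,1,0,0,0.102,1],[-26,26,2,0,0,0.103,1],[-24,29,1,0,0,0.102,1]]
  ]
}}

```text
time_s: 2.78
eef_pos: [0.5007, 0.164, 0.451]
orientation: [-2.612, -1.746, 0.001]
ft_force: [1.3, 0.3, 0.3]
width: 0.998
finger_force: 0.0
```

```bash
python3 - <<'E'
from rig import env, vision
from plan import *
import cv2
s=env.get_state();c=vision.capture("wrist")
T=np.eye(4);T[:3,:3]=R.from_rotvec(s["orientation"]).as_matrix();T[:3,3]=s["eef_pos"]
np.save("E1.npy",T@c["T_tool_cam"]);cv2.imwrite("pics/w1.png",c["image"])
E=np.load("E1.npy")
for P in [(0,.05,.125),(0,-.05,.125),(0,.024,.172),(0,-.024,.172)]:print(P,proj("wrist",pose([.5408,.165,-.3886],P),E))
cv2.imwrite("pics/w1b.png",cv2.resize(c["image"],(800,600),interpolation=cv2.INTER_CUBIC))
E
```

```text
(0, 0.05, 0.125) [[282.08214302 108.58596697]]
(0, -0.05, 0.125) [[280.86447513 168.78832897]]
(0, 0.024, 0.172) [[284.15271489 127.68692555]]
(0, -0.024, 0.172) [[283.42625713 159.47165582]]
```

View pics/w1b.png

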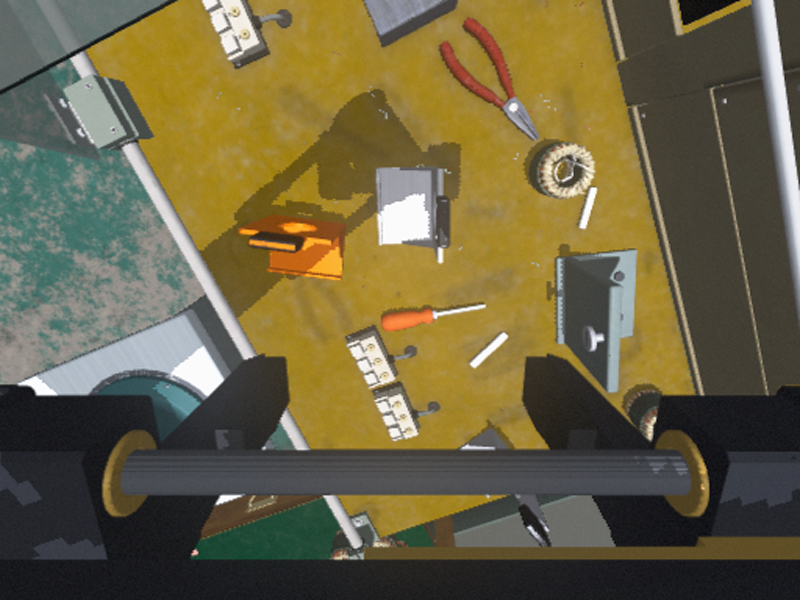

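Wrist view confirms the ledge: plate top from (440,168) to (440,262) and grip at (443,221), matching predictions to 1–2 mm. The stand's panel top runs (557,257)–(608,390), screw head (592,338).

```bash
python3 - <<'E'
from plan import *
from rig import env
E=np.load("E1.npy")
for P in [(.006,.065,.016),(.006,-.065,.016),(-.012,0,0)]:print(proj("wrist",pose([.659,-.028,-.3022],P,.134),E)/.64)
s=env.get_state();p,Rm=s["eef_pos"],R.from_rotvec(s["orientation"]).as_matrix()
p,Rm=plan(p,Rm,[.541,.165,.28],down(-.389),4,1)
plan(p,Rm,[.541,.165,.158],down(-.389),4,1)
E
```

```text
[[612.1050989  285.60442136]]
[[606.04047124 393.23556263]]
[[586.88979508 337.27130422]]
[[4.9, 8.3, 42.6, 0.0, 0.001, -0.002, 1], [4.8, 8.3, 42.6, 0.001, 0.001, -0.002, 1], [4.7, 8.4, 42.6, 0.0, 0.001, -0.003, 1], [4.7, 8.4, 42.6, 0.001, 0.0, -0.002, 1]]
[[0.0, -0.0, 30.5, -0.0, 0.0, -0.0, 1], [0.0, -0.0, 30.5, -0.0, 0.0, -0.0, 1], [0.0, -0.0, 30.5, -0.0, 0.0, -0.0, 1], [0.0, -0.0, 30.5, -0.0, 0.0, -0.0, 1]]
```

Request:
{"name": "move_arm", "arguments": {
  "deltas": [
    [[5,8.3,43,0,0,-0.002,1],[5,8.3,43,0,0,-0.002,1],[4.7,8.4,43,0,0,-0.002,1],[4.7,8.4,42,0,0,-0.002,1],[0,0,0,0,0,0,1]]
  ]
}}

```text
time_s: 3.45
eef_pos: [0.536, 0.1699, 0.2758]
orientation: [-2.599, -1.759, 0.014]
ft_force: [0.4, -0.3, -0.0]
width: 1.002
finger_force: 0.0
```

```bash
python3 - <<'E'
from rig import env, vision
from plan import *
import cv2
s=env.get_state();c=vision.capture("wrist")
T=np.eye(4);T[:3,:3]=R.from_rotvec(s["orientation"]).as_matrix();T[:3,3]=s["eef_pos"]
E=T@c["T_tool_cam"];np.save("E2.npy",E)
for P in [(0,.05,.125),(0,-.05,.125),(0,.024,.172),(0,-.024,.172)]:print(P,proj("wrist",pose([.5408,.165,-.3886],P),E)/.64)
print(s["eef_pos"])
cv2.imwrite("pics/w2b.png",cv2.resize(c["image"],(800,600),interpolation=cv2.INTER_CUBIC))
E
```

```text
(0, 0.05, 0.125) [[417.05668623 205.69669884]]
(0, -0.05, 0.125) [[414.88654458 343.29438949]]
(0, 0.024, 0.172) [[417.84830408 260.07523526]]
(0, -0.024, 0.172) [[416.55893025 336.05058306]]
[0.53604242 0.16987424 0.27578847]
```

View pics/w2b.png

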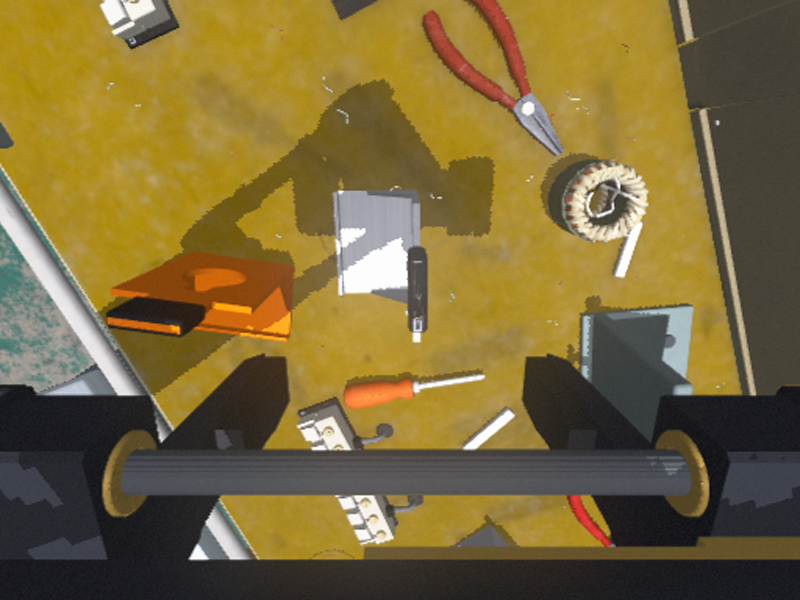

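```bash
python3 - <<'E'
from rig import env
from plan import *
s=env.get_state();print(s["eef_pos"],s["orientation"],s["joint_positions"],abs(s["qd"]).max())
E1,E2=np.load("E1.npy"),np.load("E2.npy")
obs=[(E1,(0,.05,.125),(441,168)),(E1,(0,-.05,.125),(440,262)),(E2,(0,.05,.125),(417,192)),(E2,(0,-.05,.125),(416,340)),(E2,(0,.024,.172),(417,248)),(E2,(0,-.024,.172),(418,331))]
for sub in (obs[:2],obs[2:],obs):
    f=lambda q:np.concatenate([(proj("wrist",pose(q,P),E)[0]/.64-uv) for E,P,uv in sub])
    r=least_squares(f,[.541,.165,-.389]);print(r.x.round(4),r.fun.round(1))
E
```

```text
[0.53736736 0.17032621 0.27884427] [-2.60055127 -1.75995683  0.00651242] [2.62737707e-01 3.39178768e-02 1.79354895e+00 4.00271823e-05
 1.31852701e+00 6.43604304e-01] 0.05959040778085326
[ 0.5421  0.1664 -0.3784] [-0.  -0.1  0.   0.1]
[ 0.5432  0.1704 -0.3755] [-0.5  4.7  0.1 -4.1  0.8  2.1 -0.5 -3.8]
[ 0.543   0.1697 -0.3762] [-0.5 -3.6 -0.3 -2.9 -0.4  5.7  0.2 -3.2  0.9  3.3 -0.4 -2.8]
```

```bash
python3 - <<'E'
from plan import *
from rig import env
s=env.get_state();p,Rm=s["eef_pos"],R.from_rotvec(s["orientation"]).as_matrix()
p,Rm=plan(p,Rm,[.5425,.1675,.158],down(-.38),5,1)
E
```

```text
[[-0.1, 1.2, 24.2, -0.001, 0.001, -0.0, 1], [-0.1, 1.2, 24.2, -0.001, 0.0, -0.0, 1], [-0.1, 1.2, 24.1, -0.001, 0.001, -0.0, 1], [-0.1, 1.2, 24.2, -0.0, 0.0, -0.0, 1], [-0.1, 1.2, 24.1, -0.001, 0.001, -0.001, 1]]
```

Request:
{"name": "move_arm", "arguments": {
  "deltas": [
    [[0,1.2,24,0,0,0,1],[0,1.2,24,0,0,0,1],[0,1.2,24,0,0,0,1],[0,1.2,20,0,0,0,1],[0,0,0,0,0,0,1],[0,0,0,0,0,0,1],[0,0,0,0,0,0,1]]
  ]
}}

```text
time_s: 4.38
eef_pos: [0.5439, 0.169, 0.1899]
orientation: [2.601, 1.76, 0.004]
ft_force: [-0.2, 0.3, -0.3]
width: 0.997
finger_force: 0.0
```

Request:
{"name": "move_arm", "arguments": {
  "deltas": [
    [[-1,-0.7,16,0,0,0,1],[-1,0,16,0,0,0,1],[0,0,0,0,0,0,0.3],[0,0,0,0,0,0,-0.3],[0,0,0,0,0,0,-1],[0,0,0,0,0,0,-1],[0,0,0,0,0,0,-1],[0,0,0,0,0,0,-1]]
  ]
}}

```text
time_s: 5.38
eef_pos: [0.5417, 0.1672, 0.1566]
orientation: [2.602, 1.761, 0.001]
ft_force: [-0.4, -0.4, -0.7]
width: 0.343
finger_force: 0.0
```

Request:
{"name": "move_arm", "arguments": {
  "deltas": [
    [[0,0,0,0,0,0,-1],[0,0,0,0,0,0,-1],[0,0,-10,0,0,0,-1],[0,0,-30,0,0,0,-1],[0,0,-40,0,0,0,-1],[0,0,-20,0,0,0,-1],[0,0,0,0,0,0,-1],[0,0,0,0,0,0,-1]]
  ]
}}

```text
time_s: 6.38
eef_pos: [0.5406, 0.1668, 0.2546]
orientation: [-2.601, -1.76, 0.004]
ft_force: [-0.4, -0.1, -4.7]
width: 0.134
finger_force: 30.0
```

```bash
python3 - <<'E'
from rig import env, vision
from plan import *
import cv2
s=env.get_state();print(s["eef_pos"],s["orientation"],s["ft_force"],s["width"],s["finger_force"])
c=vision.capture("wrist");t=vision.capture("scene")["image"]
T=np.eye(4);T[:3,:3]=R.from_rotvec(s["orientation"]).as_matrix();T[:3,3]=s["eef_pos"];np.save("E3.npy",T@c["T_tool_cam"])
a=c["image"][60:360,100:500];b=t[40:340,60:460]
cv2.imwrite("pics/s3.png",t);cv2.imwrite("pics/w3.png",c["image"])
u=t[80:230,130:330]
cv2.imwrite("pics/m3.png",np.hstack([cv2.resize(c["image"][60:360,130:396],(400,450)),cv2.resize(t[60:240,150:310],(400,450),interpolation=cv2.INTER_CUBIC)]))
E
```

```text
[0.54059359 0.16684272 0.25458681] [-2.60114575 -1.76008239  0.00436829] [-0.36561735 -0.06814768 -4.68038355] 0.13433355038932804 29.984828531742096
```

View pics/m3.png

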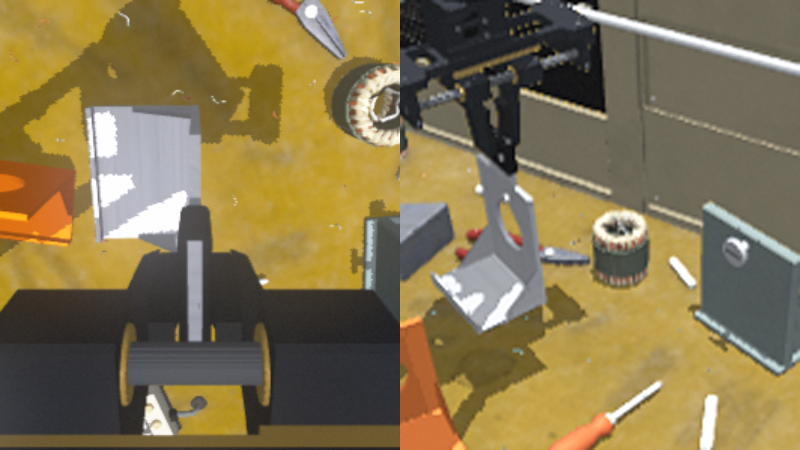

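```bash
python3 - <<'E'
from plan import *
E=C["wrist"]["T_tool_cam"]
# ledge->tool: ledge x=tool y, ledge y=tool x, z=-tool z
def L(P,dy=0,dx=0,h=.1566):
    P=np.atleast_2d(P);return np.c_[P[:,1]+dy,P[:,0]+dx,h-P[:,2]]
P=[(-.075,.05,.014),(-.075,-.05,.014),(-.075,.05,.005),(-.075,-.05,.005),(-.0025,.05,.005),(0.0025,.05,.125),(.0025,.05,0)]
for dy in (0,.005):
    print(((proj("wrist",L(P,dy),E)-[130,60])*1.5).round(1).tolist())
E
python3 -c "
import cv2;a=cv2.imread('pics/w3.png');b=cv2.resize(a[115:235,170:290],(600,600),interpolation=cv2.INTER_CUBIC)
for i in range(0,120,10):
  cv2.putText(b,str(170+i),(i*5,8),0,.3,(255,0,255),1);cv2.putText(b,str(115+i),(0,i*5+4),0,.3,(255,0,255),1);b[::4,i*5]=(255,0,255);b[i*5,::4]=(255,0,255)
cv2.imwrite('pics/w3c.png',b)"
```

```text
[[82.6, 106.0], [93.4, 242.0], [85.9, 104.6], [96.1, 237.1], [190.1, 104.6], [199.1, 132.9], [197.2, 103.9]]
[[82.0, 98.4], [92.9, 235.8], [85.3, 97.3], [95.6, 231.1], [190.0, 97.3], [199.1, 121.0], [197.2, 96.7]]
```

View pics/w3c.png

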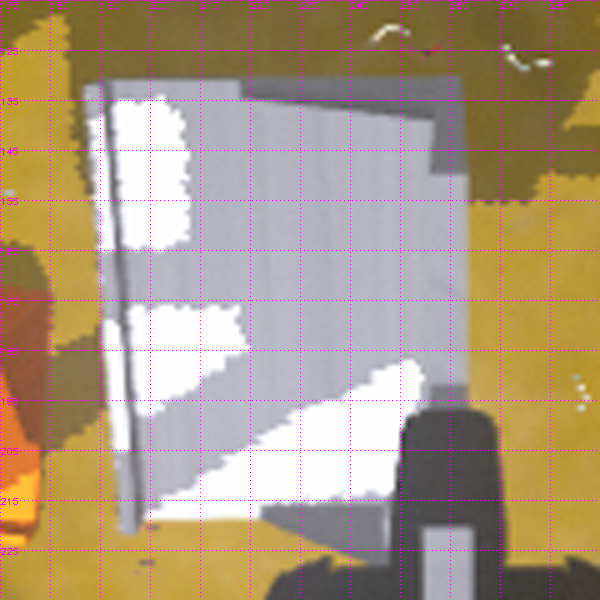

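Ledge is held straight: lip corners at (187,131) and (195,222) match the nominal in-hand pose to ~1 mm. Next, the pre-insertion pose 60 mm in front of the screw.

```bash
python3 - <<'E'
from plan import *
from rig import env
s=env.get_state();p,Rm=s["eef_pos"],R.from_rotvec(s["orientation"]).as_matrix()
a=-.302
p,Rm=plan(p,Rm,[.659-.06*np.cos(a),-.028-.06*np.sin(a),.2226],down(a),7,-1)
E
```

```text
[[-20.2, 17.5, 4.5, -0.0, 0.0, -0.011, -1], [-20.4, 17.3, 4.5, -0.001, 0.0, -0.011, -1], [-20.6, 17.1, 4.5, -0.0, 0.0, -0.011, -1], [-20.8, 16.9, 4.5, -0.001, 0.001, -0.012, -1], [-20.9, 16.6, 4.5, -0.0, 0.0, -0.011, -1], [-21.2, 16.4, 4.5, -0.001, 0.001, -0.012, -1], [-21.3, 16.1, 4.5, -0.0, 0.0, -0.011, -1]]
```

Request:
{"name": "move_arm", "arguments": {
  "deltas": [
    [[-20,17.5,4.5,0,0,-0.011,-1],[-20.5,17.3,4.5,0,0,-0.011,-1],[-20.5,17,4.5,0,0,-0.011,-1],[-21,17,4.5,0,0,-0.012,-1],[-21,16.6,4.5,0,0,-0.011,-1],[-21,16.4,4.5,0,0,-0.012,-1],[-21,16,4.5,0,0,-0.011,-1],[0,0,0,0,0,0,-1]]
  ]
}}

```text
time_s: 7.48
eef_pos: [0.6023, -0.0108, 0.2226]
orientation: [-2.531, -1.858, 0.005]
ft_force: [-0.4, 1.1, -4.3]
width: 0.134
finger_force: 30.0
```

Request:
{"name": "move_arm", "arguments": {
  "deltas": [
    [[0,0,0,0,0,0,-1],[0,0,0,0,0,0,-1],[0,0,0,0,0,0,-1]]
  ]
}}

```text
time_s: 7.85
eef_pos: [0.6029, -0.0086, 0.225]
orientation: [-2.529, -1.863, -0.0]
ft_force: [0.4, -0.1, -4.8]
width: 0.136
finger_force: 30.0
```

```bash
python3 - <<'E'
from rig import env, vision
from plan import *
import cv2
s=env.get_state();print(s["eef_pos"],s["orientation"],s["ft_force"])
w=vision.capture("wrist")["image"];t=vision.capture("scene")["image"]
def crop(a,x,y,w,h,W):
    k=W/w;c=cv2.resize(a[y:y+h,x:x+w],None,fx=k,fy=k,interpolation=cv2.INTER_CUBIC)
    for i in range(0,w,10):cv2.putText(c,str(x+i),(int(i*k),8),0,.3,(255,0,255),1);c[::4,int(i*k)]=(255,0,255)
    for i in range(0,h,10):cv2.putText(c,str(y+i),(0,int(i*k)+4),0,.3,(255,0,255),1);c[int(i*k),::4]=(255,0,255)
    return c
cv2.imwrite("pics/m4.png",np.hstack([crop(t,215,130,90,110,400),crop(w,170,90,180,220,400)]))
Rm=R.from_rotvec(s["orientation"]).as_matrix();p=s["eef_pos"]
L=lambda x,y,z:p+Rm@np.array([y,x,.1566-z])
print("hole centre",proj("scene",L(-.0025,0,.068)),"plate top",proj("scene",[L(-.0025,.05,.125),L(-.0025,-.05,.125)]), "screw head",proj("scene",pose([.659,-.028,-.302],(-.012,0,0),.134)))
E
```

```text
[ 0.60289224 -0.00861115  0.225005  ] [-2.52940695e+00 -1.86319850e+00 -2.13326979e-04] [ 0.43691673 -0.11298308 -4.79123781]
hole centre [[267.89105126 168.38636208]] plate top [[253.90162267 140.18764446]
 [282.93338715 159.20941429]] screw head [[283.1753341  160.92913383]]
```

View pics/m4.png

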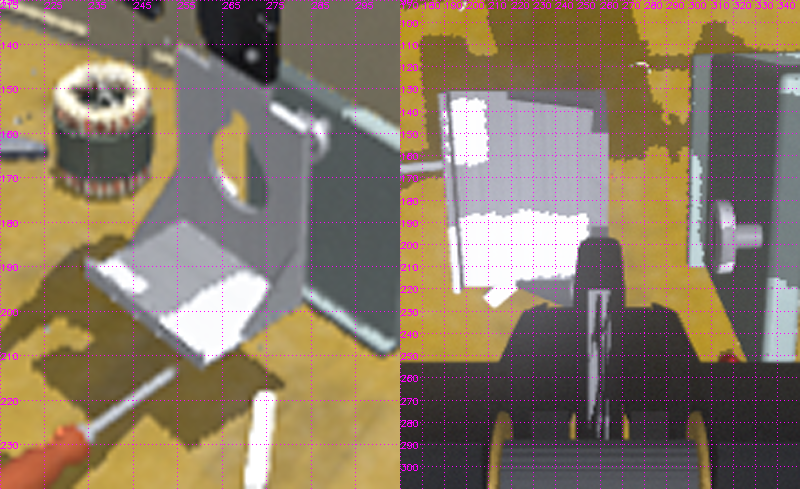

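```bash
python3 - <<'E'
from plan import *
from rig import env
s=env.get_state();Rm=R.from_rotvec(s["orientation"]).as_matrix();p=s["eef_pos"]
E=C["wrist"]["T_tool_cam"]
r=least_squares(lambda q:proj("wrist",[q[0],q[1],.091],E)[0]-[315,196.4],[0,.05]).x
print("head centre in tool (lateral, forward):",r, "neck mid world",p+Rm@np.array([r[0],r[1]+.009,.091]))
n=Rm.T@(np.array([.659,-.028,.134])-p);print("fit neck in tool",n, "yaw",np.arctan2(Rm[1,1],Rm[0,1]))
E
```

```text
head centre in tool (lateral, forward): [-0.00258994  0.0500394 ] neck mid world [ 0.65862496 -0.02877144  0.13413634]
fit neck in tool [-0.00174198  0.0591686   0.0911365 ] yaw -0.3012693205825053
```

Request:
{"name": "move_arm", "arguments": {
  "deltas": [
    [[-1,9,1,0,0,0,-1],[-1,10,1,0,0,0,-1],[0,10,0,0,0,0,-1],[0,10,0,0,0,0,-1],[0,10,0,0,0,0,-1],[0,10,0,0,0,0,-1],[0,0,0,0,0,0,-1],[0,0,0,0,0,0,-1]]
  ]
}}

```text
time_s: 8.95
eef_pos: [0.6587, -0.0288, 0.2228]
orientation: [-2.53, -1.862, 0.0]
ft_force: [-0.9, -0.6, -3.4]
width: 0.131
finger_force: 30.0
```

```bash
python3 - <<'E'
from plan import *
from rig import env
s=env.get_state();Rm=R.from_rotvec(s["orientation"]).as_matrix();p=s["eef_pos"]
print(p,s["ft_force"],s["torque"],Rm.T@(np.array([.6588,-.0284,.134])-p), s["orientation"])
E
```

```text
[ 0.65868665 -0.02877278  0.22277006] [-0.89615613 -0.60297752 -3.35031706] [-0.08804715  0.07539583  0.00059237] [3.95243866e-04 1.99271110e-05 8.87700339e-02] [-2.53019563e+00 -1.86189764e+00  3.16861888e-04]
```

Request:
{"name": "move_arm", "arguments": {
  "deltas": [
    [[0,0,6,0,0,0,-1],[0,0,6,0,0,0,-1],[0,0,6,0,0,0,-1],[0,0,6,0,0,0,-1],[0,0,6,0,0,0,-1],[0,0,3,0,0,0,-1],[0,0,0,0,0,0,-1],[0,0,0,0,0,0,-1]]
  ]
}}

```text
time_s: 9.95
eef_pos: [0.659, -0.0288, 0.1902]
orientation: [2.53, 1.862, 0.001]
ft_force: [1.1, -0.2, -4.2]
width: 0.135
finger_force: 30.0
```

Request:
{"name": "move_arm", "arguments": {
  "deltas": [
    [[0,0,1.5,0,0,0,-1],[0,0,1.5,0,0,0,-1],[0,0,0,0,0,0,-1],[0,0,0,0,0,0,-1]]
  ]
}}

```text
time_s: 10.45
eef_pos: [0.6589, -0.0288, 0.1872]
orientation: [2.53, 1.862, 0.0]
ft_force: [-0.0, 0.6, -2.8]
width: 0.135
finger_force: 30.0
```

Request:
{"name": "move_arm", "arguments": {
  "deltas": [
    [[0,0,1,0,0,0,-1],[0,0,0,0,0,0,-1],[0,0,0,0,0,0,-1]]
  ]
}}

```text
time_s: 10.82
eef_pos: [0.6591, -0.0288, 0.1869]
orientation: [2.53, 1.862, 0.001]
ft_force: [-2.0, 1.0, 5.4]
width: 0.135
finger_force: 30.0
```

Request:
{"name": "move_arm", "arguments": {
  "deltas": [
    [[0,0,0,0,0,0,-0.5],[0,0,0,0,0,0,-0.2],[0,0,0,0,0,0,0.1],[0,0,0,0,0,0,0.3],[0,0,0,0,0,0,0.3],[0,0,0,0,0,0,0.3],[0,0,0,0,0,0,0.3]]
  ]
}}

```text
time_s: 11.7
eef_pos: [0.6588, -0.0288, 0.1859]
orientation: [2.53, 1.862, -0.0]
ft_force: [-0.9, 0.9, 1.1]
width: 0.649
finger_force: 0.0
```

Request:
{"name": "move_arm", "arguments": {
  "deltas": [
    [[0,0,-10,0,0,0,0.3],[0,0,-25,0,0,0,0.3],[0,0,-40,0,0,0,0.3],[0,0,-40,0,0,0,0.3],[0,0,-40,0,0,0,0.3],[0,0,0,0,0,0,0.3],[0,0,0,0,0,0,0.3],[0,0,0,0,0,0,0.3]]
  ]
}}

```text
time_s: 12.7
eef_pos: [0.6579, -0.0287, 0.3388]
orientation: [-2.529, -1.861, 0.004]
ft_force: [-0.0, 0.4, -0.8]
width: 0.647
finger_force: 0.0
```

```bash
python3 - <<'E'
from rig import env, vision
import cv2,numpy as np
print(env.get_state()["ft_force"])
w=vision.capture("wrist")["image"];t=vision.capture("scene")["image"]
cv2.imwrite("pics/m5.png",np.hstack([cv2.resize(t[100:250,220:340],(400,500),interpolation=cv2.INTER_CUBIC),cv2.resize(w[60:310,150:350],(400,500))]))
E
```

```text
[-0.03268612  0.35686142 -0.75202412]
```

View pics/m5.png

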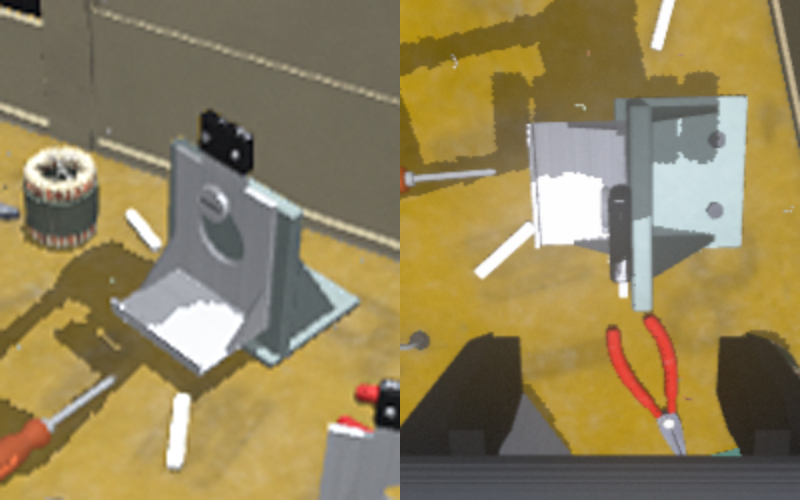

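The ledge hangs with the screw head at (214,200) over the top of the slot. It is upright, parallel to the panel and clear of the gripper.

```bash
python3 -c "
from rig import env
print(env.hand_in())"
```

```text
the job is handed in; nothing more can be done
None
```

The keyhole ledge hangs upright on the screw with the gripper clear of it, the round-hole ledge was not touched, and the job was handed in at about 13 s; hand-in returned no verdict.

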